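# Set out reference weights by size on the soaking plate

## Task

Before the balance is calibrated, set the four steel reference weights out on the aluminium plate in order of size, one upright on the middle of each round mark, the largest on the mark nearest the balance and the smallest on the one farthest from it. Set each weight down gently without dropping it or tipping any over, and leave the forceps lying where they are.

Things in the scene. Friction and masses are not known exactly. Their poses are not given: they have to be found in the camera images.
- weight_500: the largest of four polished stainless steel reference weights, 500 g: an upright cylinder 38 mm across, 48 mm high, with a narrower neck and knob on top (63 mm high in all, knob narrower than the cylinder). Stands loose on the bench at the start. Origin: centre of its underside, z up along its axis; it is round, so its yaw means nothing.
- weight_200: the second largest of four polished stainless steel reference weights, 200 g: an upright cylinder 28 mm across, 36 mm high, with a narrower neck and knob on top (47 mm high in all, knob narrower than the cylinder). Stands loose on the bench at the start. Origin: centre of its underside, z up along its axis; it is round, so its yaw means nothing.
- weight_100: the third largest of four polished stainless steel reference weights, 100 g: an upright cylinder 22 mm across, 28 mm high, with a narrower neck and knob on top (38 mm high in all, knob narrower than the cylinder). Stands loose on the bench at the start. Origin: centre of its underside, z up along its axis; it is round, so its yaw means nothing.
- weight_20: the smallest of four polished stainless steel reference weights, 20 g: an upright cylinder 14 mm across, 14.5 mm high, with a narrower neck and knob on top (21 mm high in all, knob narrower than the cylinder). Stands loose on the bench at the start. Origin: centre of its underside, z up along its axis; it is round, so its yaw means nothing.
- mark_1: the leftmost (+y end) of four equal flat round marks (blue with a thin white ring and white centre dot, 53 mm across), in a row 64 mm apart on an aluminium plate 80 x 256 mm, 10 mm thick, fixed to the bench. Origin: centre of the mark on the plate's top face, 10 mm above the bench; y along the row to its +y end, x across it (turned at most 0.3 rad).
- mark_2: the second from the left (+y) of four equal flat round marks (blue with a thin white ring and white centre dot, 53 mm across), in a row 64 mm apart on an aluminium plate 80 x 256 mm, 10 mm thick, fixed to the bench. Origin: centre of the mark on the plate's top face, 10 mm above the bench; y along the row to its +y end, x across it (turned at most 0.3 rad).
- mark_3: the third from the left (+y) of four equal flat round marks (blue with a thin white ring and white centre dot, 53 mm across), in a row 64 mm apart on an aluminium plate 80 x 256 mm, 10 mm thick, fixed to the bench. Origin: centre of the mark on the plate's top face, 10 mm above the bench; y along the row to its +y end, x across it (turned at most 0.3 rad).
- mark_4: the rightmost (-y end) of four equal flat round marks (blue with a thin white ring and white centre dot, 53 mm across), in a row 64 mm apart on an aluminium plate 80 x 256 mm, 10 mm thick, fixed to the bench. Origin: centre of the mark on the plate's top face, 10 mm above the bench; y along the row to its +y end, x across it (turned at most 0.3 rad).
- balance: the weighing balance, white and grey, 310 x 215 mm, 91 mm high, with a round 140 mm steel pan and a display; fixed, beyond one end of the row, about 0.5 m to the left (+y) or right (-y) of the bench's middle. On the other side stands an open wooden weight case, its lid up to 0.21 m high. Origin: centre of its underside.
- forceps: bystander: steel weight forceps with white tips, 125 mm long along x, 16 mm wide, 9 mm high, lying on the bench in the middle of the weights (a small brush, 12 mm high, lies among them too). Origin: centre of its underside.

How it is judged:
At the end, for the whole second after the job is handed in: The 500, 200, 100 and 20 g weights stand in that order from the mark nearest the balance to the one farthest from it, each within 12 mm of the middle of its mark, upright (within 0.1 rad) on the plate (underside 7 to 14 mm above the bench), at rest (((world y of balance above 0 m and horizontal distance between weight_500 and mark_1 below 0.012 m and horizontal distance between weight_200 and mark_2 below 0.012 m and horizontal distance between weight_100 and mark_3 below 0.012 m and horizontal distance between weight_20 and mark_4 below 0.012 m) or (world y of balance below 0 m and horizontal distance between weight_500 and mark_4 below 0.012 m and horizontal distance between weight_200 and mark_3 below 0.012 m and horizontal distance between weight_100 and mark_2 below 0.012 m and horizontal distance between weight_20 and mark_1 below 0.012 m)) and angle between each of weight_500, weight_200, weight_100, weight_20's own z axis and vertical below 0.1 rad and height (world z) of weight_500 between 0.007 and 0.014 m and linear speed of each of weight_500, weight_200, weight_100, weight_20 below 0.02 m/s and angular speed of each of weight_500, weight_200, weight_100, weight_20 below 0.2 rad/s and height (world z) of weight_200 between 0.007 and 0.014 m and height (world z) of weight_100 between 0.007 and 0.014 m and height (world z) of weight_20 between 0.007 and 0.014 m); the robot touches nothing.
It fails at once if a weight is tipped over (more than about 30 degrees) (angle between any of weight_500, weight_200, weight_100, weight_20's own z axis and vertical above 0.52 rad).
It fails at once if a weight is dropped or slammed down: it moves faster than 0.6 m/s within 12 mm of the plate or the bench (a fall of about 2 cm) ((height (world z) of weight_500 below 0.022 m and linear speed of weight_500 above 0.6 m/s) or (height (world z) of weight_200 below 0.022 m and linear speed of weight_200 above 0.6 m/s) or (height (world z) of weight_100 below 0.022 m and linear speed of weight_100 above 0.6 m/s) or (height (world z) of weight_20 below 0.022 m and linear speed of weight_20 above 0.6 m/s)).
It fails at once if the forceps are shifted by more than 30 mm (distance of forceps from where it was at the start of the episode above 0.03 m).
It also fails if it takes over 102 s, if anything falls off the work surface, if the arm or the gripper's body presses on something with over 40 N, if the wrist force passes 120 N, or if a joint passes its speed limit or range.

## Robot

A 6-joint arm with a two-finger parallel gripper is mounted at the origin on the work surface. World frame = base frame: x ahead of the robot, y to its left, z up, the work surface at z = 0. Lengths are in m, angles in rad, forces in N, time in s.
With the tool pointing down it reaches from about 0.3 to 0.875 m from the base axis. Payload 6.4 kg.
Tool frame: the origin (TCP) lies on the centre line of the jaws, within the pads' length; the fingertips stand 22 mm ahead of it and the grasp point (between the pads) lies 3 mm ahead of it; z points along the fingers, y is the line along which they close (so a half turn about z gives the same grasp; the last joint's range is limited). The gripper opens to 85 mm and grips with 20 to 120 N. Pads are 22 mm wide; open, the fingers measure 114 mm over their backs; the gripper's body (76 mm by 85 mm) begins 54 mm behind the grasp point. The pads swing forward as they close: fully open they stand 13 mm farther back than shut.
Start: joints at [1.004, 0.181, 1.607, -0, 1.354, -0.206], TCP at [0.203, 0.538, 0.253] pointing down, gripper open.
Joint ranges: [-2.99, 2.99], [-0.89, 2.07], [0.3, 2.58], [-1.14, 4.28], [0, 2.63], [-3.12, 3.12]. Speed limits (rad/s): [2.57, 2.57, 3.01, 3.14, 3.14, 3.14].

## Interface

Orientations are given as a rotation vector (axis times angle).
In Python, from station import robot, telemetry, job, capture, calibration gives the robot as it stands (robot), with the cameras as plain functions, the readings (telemetry) and the job (job).
- The arm moves only by the tool tcp_steps, called after "Call:" as name(argument=value, ...) on one line, values as JSON. Schema: {"type":"object","properties":{"segments":{"type":"string"},"only":{"type":"string"},"quiet":{"type":"boolean"},"lines":{"type":"string"}},"required":["segments"],"additionalProperties":false}. segments is a string of 1 to 8 rows, parted by a bar, with the numbers parted by spaces; each row has 5 numbers: the finger opening in m, then dx, dy, dz in units of 5 mm, then a turn about the tool's z in rad; each row shifts and turns the commanded pose from where the row before left it, along the tool's axes as they then stand; what a row does not reach is not made up. A row lasts 1/8 s, in which the tool goes at most 0.0625 m and 0.188 rad, less where a joint would pass 70% of its speed; a pose out of reach is approached as far as the arm can. The fingers move at their own pace and stop on an object; the grip force is fixed at half the most. Time passes only in rows, so rows that do not move let the fingers close. The tool returns the time, the measured TCP pose, the force, the opening and the grip force at its end. only (a regular expression) keeps the lines of the reply that match it, lines (a string "A,B") keeps lines A to B, and quiet returns only ok. Input that does not fit is refused with a message, and nothing moves.
- telemetry.get_obs(): the state, without advancing time (a new reading comes with each control period).
- capture(name): name is "side" or "top"; returns the picture (480x640x3 uint8, red, green, blue); there is no depth.
- calibration(name): a dict with "intrinsics" (3x3 intrinsics, pixels), "k1" (the pictures are not rectified: a ray, as slopes to the right and down, at radius r is drawn at 1 + k1 r^2 times it, then the intrinsics apply), "xyz" and "rotation" of the camera in the world. Camera axes: x right, y up, looking along -z (the intrinsics and any distortion apply to the point x, -y, -z); pixel columns grow to the right and rows downward; lengths in m; the calibration is good to about 2 mm. A picture is of the moment at which its call begins. calibration takes no time and is no camera call.
- job.sign_off(): hands the job in; it is judged then, once.
The state is a dict: "clock": time; "joints": joint angles; "dq": joint speeds; "tau": joint torques, N m; "ee_pos": TCP position; "eef_rot": TCP orientation; "ft_force": force on the tool from outside, world axes, zero at the start; "ft_torque": the same for the moment, N m; "grip_width": finger opening in m; "grasp_force": force on a finger pad.
Only numpy, scipy, OpenCV 4.12 (cv2) and the standard library are available. Lean on these libraries where they do the work, as an engineer would, in place of code of your own. Each camera call takes 0.05 s, during which the arm holds its last target. There are 200 camera calls.

## Working session

There is one attempt and no reset: what is moved stays moved. The work goes in short steps, Python scripts to look and compute and a tool call to move; the robot and the scene stay as the last step left them, time stands still between calls to the robot, and variables do not carry over. Pictures are saved under pics/ and viewed, at most 14 in all, crops included, and the job is handed in when it is done.

```bash
ls; mkdir -p pics
```

Create h.py:
```python
import numpy as np, cv2
from station import robot, telemetry, job, capture, calibration
def snap(cam,name,crop=None,scale=1):
    im=capture(cam)
    cv2.imwrite(f'pics/{name}_raw.png',im[:,:,::-1])
    save(name,crop,scale)
def save(name,crop=None,scale=1,out=None):
    im=cv2.imread(f'pics/{name}_raw.png')
    if crop: x0,y0,x1,y1=crop; im=im[y0:y1,x0:x1]
    if scale!=1: im=cv2.resize(im,None,fx=scale,fy=scale,interpolation=cv2.INTER_CUBIC)
    cv2.imwrite(f'pics/{out or name}.png',im)
def ray(cam,u,v):
    c=calibration(cam);K=np.array(c['intrinsics'],float)
    p=cv2.undistortPoints(np.array([[[u,v]]],float),K,np.array([c['k1'],0,0,0,0.]))[0,0]
    d=np.array(c['rotation'])@np.array([p[0],-p[1],-1]);return np.array(c['xyz']),d/np.linalg.norm(d)
def onz(cam,u,v,z):
    o,d=ray(cam,u,v);return o+d*(z-o[2])/d[2]
def tri(a,b):
    (o1,d1),(o2,d2)=ray(*a),ray(*b)
    s=np.linalg.lstsq(np.c_[d1,-d2],o2-o1,rcond=None)[0]
    p,q=o1+s[0]*d1,o2+s[1]*d2;return (p+q)/2,np.linalg.norm(p-q)
def proj(cam,P):
    c=calibration(cam);q=np.array(c['rotation']).T@(np.array(P)-np.array(c['xyz']))
    x,y=q[0]/-q[2],-q[1]/-q[2];f=1+c['k1']*(x*x+y*y);K=np.array(c['intrinsics']);return (K@[x*f,y*f,1])[:2]
```

Run:
```python
from h import *
for c in('side','top'):
    snap(c,c+'0');k=calibration(c);print({a:np.round(b,3).tolist() for a,b in k.items()})
o=telemetry.get_obs();print(o['clock'],o['ee_pos'],o['eef_rot'],o['grip_width'])
```

```text
pics
station.py
{'intrinsics': [[594.11, 0.0, 327.314], [0.0, 594.11, 234.268], [0.0, 0.0, 1.0]], 'k1': 0.063, 'xyz': [-0.228, -0.925, 1.247], 'rotation': [0.759, -0.287, -0.629]}
{'intrinsics': [[583.59, 0.0, 312.353], [0.0, 583.59, 245.743], [0.0, 0.0, 1.0]], 'k1': -0.006, 'xyz': [0.438, -0.01, 1.37], 'rotation': [0.059, -0.055, -1.568]}
0.1 [0.20270594 0.53759025 0.25247736] [-5.63558657e-01 -3.09000701e+00  2.31204585e-03] 0.08517675611788697
```

View pics/top0.png

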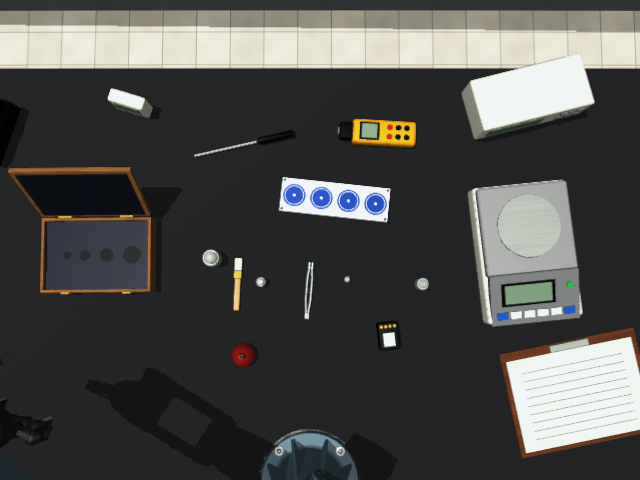

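View pics/side0.png

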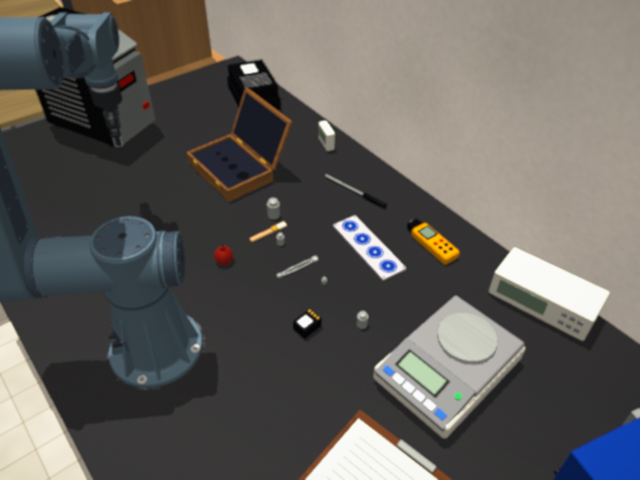

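The balance stands at image right (−y) in the top view. There, the marks are at about (294,195), (321,198), (348,201) and (375,204). The weights are 500 g (211,258), 100 g (261,282), 20 g (347,279) and 200 g (422,284), with the forceps at (308,290) and the brush at (238,284).

```bash
sed -i "s/np.array(c\['rotation'\])/R(c)/g; s/^def ray/def R(c): return cv2.Rodrigues(np.array(c['rotation'],float))[0]\ndef ray/" h.py
```

Run:
```python
from h import *
save('top0',(190,170,440,320),3.2,'top0c'); save('side0',(230,180,430,340),4,'side0c')
```

```text
(no output)
```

View pics/top0c.png

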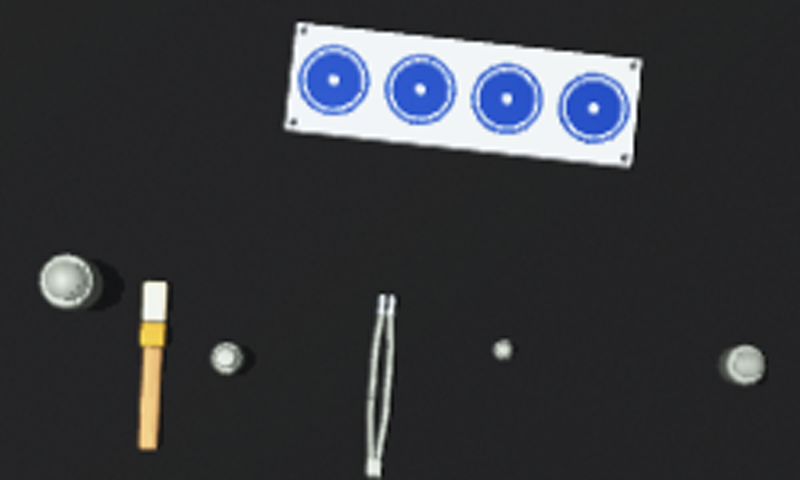

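View pics/side0c.png

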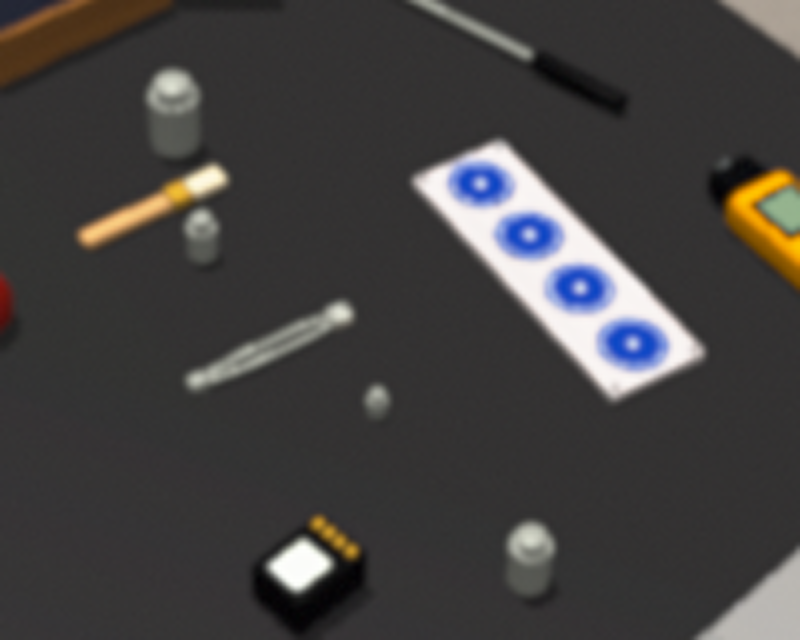

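Crop readings, top view: dots at (334,80), (420,89), (507,99), (594,108). Knob tops are 500 (66,279), 100 (226,357), 20 (503,349) and 200 (746,364).
Side view: dots at (481,184), (530,234), (580,288), (633,344). Knob tops are 500 (174,80), 100 (203,217), 20 (377,390) and 200 (531,533).

Run:
```python
from h import *
T=lambda x,y:('top',190+(x+.5)/3.2-.5,170+(y+.5)/3.2-.5)
S=lambda x,y:('side',230+(x+.5)/4-.5,180+(y+.5)/4-.5)
for n,t,s,z in [('m1',(334,80),(481,184),.01),('m2',(420,89),(530,234),.01),('m3',(507,99),(580,288),.01),('m4',(594,108),(633,344),.01),
 ('w500',(66,279),(174,80),.063),('w100',(226,357),(203,217),.038),('w20',(503,349),(377,390),.021),('w200',(746,364),(531,533),.047),('forceps_tip',(387,300),(341,312),.005),('brush',(154,285),(222,172),.006)]:
    p,e=tri(T(*t),S(*s)); print(n,'tri',p.round(4),'gap',round(e,4),'top',onz(*T(*t),z).round(4)[:2],'side',onz(*S(*s),z).round(4)[:2])
r=cv2.Rodrigues(np.array(telemetry.get_obs()['eef_rot']))[0];print(r.round(3))
```

Call:
tcp_steps(segments="0.05 0 0 0 0.173 | 0.05 0 0 0 0.173 | 0.05 0 0 0 0.173 | 0.05 0 0 0 0.173 | 0.05 0 0 0 0.173 | 0.05 0 0 0 0.173 | 0.05 0 0 0 0.172 | 0.05 0 0 0 0")

```text
clock: 1.1
ee_pos: [0.2028, 0.5378, 0.2528]
eef_rot: [2.22, 2.223, -0.001]
ft_force: [0.2, -0.6, 0.2]
grip_width: 0.0499
grasp_force: 0.0
```

```bash
python3 -c "
from h import *
o=telemetry.get_obs();print(cv2.Rodrigues(np.array(o['eef_rot']))[0].round(4),o['ee_pos'],o['joints'])"
```

```text
[[-1.5e-03  1.0e+00 -5.0e-04]
 [ 1.0e+00  1.5e-03 -7.0e-04]
 [-7.0e-04 -5.0e-04 -1.0e+00]] [0.20282296 0.53777716 0.25283567] [1.00370644e+00 1.81176880e-01 1.60749757e+00 2.88411092e-05
 1.35380333e+00 1.00216347e+00]
```

The rows are not in the units I measure in: shifts go in units of 5 mm. I convert before sending: -0.052 m is -10.4, 0.0215 m is 4.3.

Call:
tcp_steps(segments="0.05 -10.4 4.3 0 0 | 0.05 -10.4 4.3 0 0 | 0.05 -10.4 4.3 0 0 | 0.05 -10.4 4.3 0 0 | 0.05 -10.4 4.3 0 0 | 0.05 -10.4 4.3 0 0 | 0.05 -10.4 4.3 0 0 | 0.05 -10.4 4.3 0 0")

```text
clock: 2.1
ee_pos: [0.3754, 0.1203, 0.2535]
eef_rot: [2.216, 2.226, 0.001]
ft_force: [1.0, 0.2, -0.2]
grip_width: 0.05
grasp_force: 0.0
```

Call:
tcp_steps(segments="0.04 -10.4 4.3 5.2 0 | 0.04 -10.4 4.3 5.2 0 | 0.04 -10.4 4.3 5.2 0 | 0.04 -10.4 4.3 5.2 0 | 0.04 0 0 0 0 | 0.04 0 0 0 0")

```text
clock: 2.85
ee_pos: [0.4606, -0.0858, 0.149]
eef_rot: [-2.219, -2.222, 0.0]
ft_force: [-0.2, -0.2, 0.2]
grip_width: 0.0399
grasp_force: 0.0
```

Converted, 0.04 m is 8, 0.03 m is 6.

Call:
tcp_steps(segments="0.035 0 0 8 0 | 0.035 0 0 6 0 | 0.035 0 0 4 0 | 0.035 0 0 3 0 | 0.035 0 0 2 0 | 0.035 0 0 0 0")

```text
clock: 3.6
ee_pos: [0.4608, -0.0856, 0.0342]
eef_rot: [-2.22, -2.222, 0.0]
ft_force: [-0.5, 0.4, -0.1]
grip_width: 0.0354
grasp_force: 0.0
```

```bash
python3 -c "
from h import *
print(proj('side',(.461,-.086,.02)))
snap('side','side1',(270,210,400,310),6)"
```

```text
[323.7082395  277.70543198]
```

View pics/side1.png

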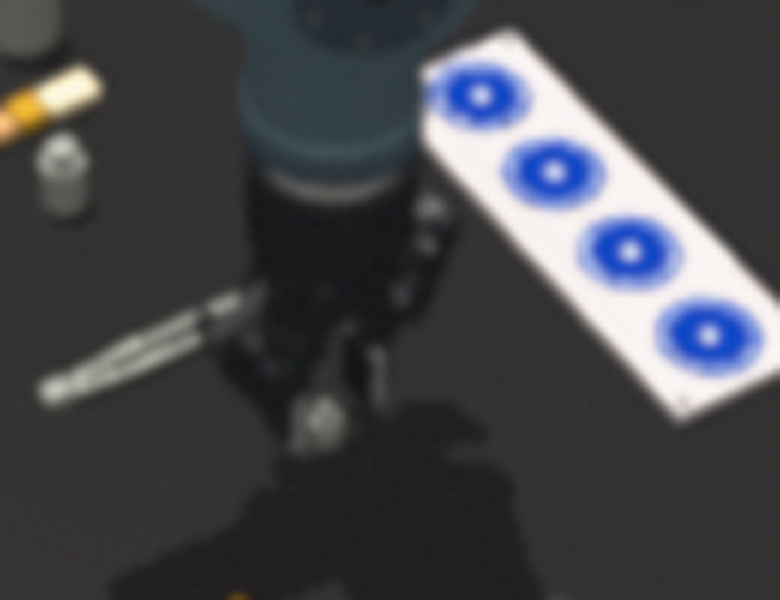

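The 20 g weight at (320,425) in the crop sits between the two fingertips. I'll descend and close.

Converted, 0.005 m is 1, 0.003 m is 0.6.

Call:
tcp_steps(segments="0.035 0 0 1 0 | 0.028 0 0 0.6 0 | 0.022 0 0 0 0 | 0.018 0 0 0 0 | 0.014 0 0 0 0 | 0.01 0 0 0 0 | 0.005 0 0 0 0 | 0.005 0 0 0 0")

```text
clock: 4.65
ee_pos: [0.4611, -0.0861, 0.0266]
eef_rot: [2.221, 2.221, 0.0]
ft_force: [-1.1, 0.8, 5.1]
grip_width: 0.0097
grasp_force: 58.7
```

Converted, -0.005 m is -1.

Call:
tcp_steps(segments="0.005 0 0 -1 0 | 0.005 0 0 -1 0 | 0.005 0 0 -1 0 | 0.005 0 0 0 0 | 0.005 0 0 0 0")

```text
clock: 5.28
ee_pos: [0.4609, -0.086, 0.0413]
eef_rot: [2.221, 2.221, 0.0]
ft_force: [0.2, 0.5, -0.7]
grip_width: 0.0095
grasp_force: 58.6
```

```bash
python3 -c "
from h import *
snap('side','side2',(290,240,360,300),10)"
```

```text
(no output)
```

View pics/side2.png

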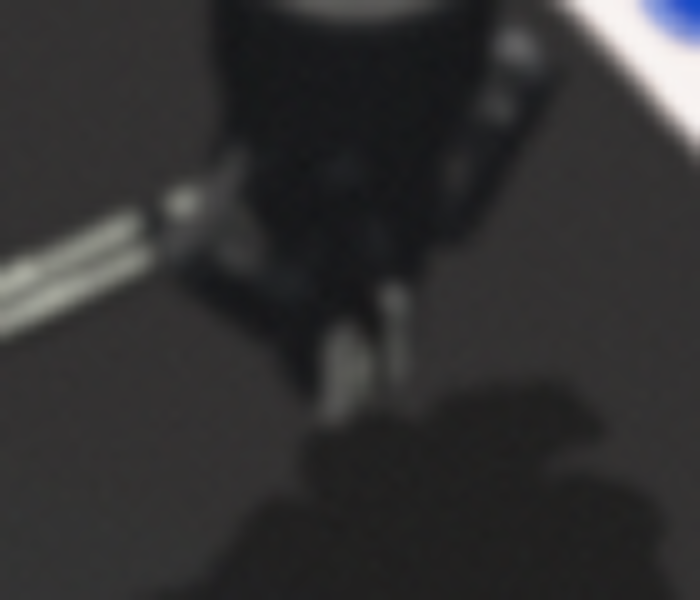

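Run:
```python
from h import *
for z in (0,.0145,.021,.0193,.035): print(z,((proj('side',(.461,-.086,z))-[290,240]+.5)*10).round())
a=cv2.imread('pics/side1_raw.png')[240:300,290:360];b=cv2.imread('pics/side2_raw.png')[240:300,290:360]
c=np.hstack([a,b])[10:55]; c=np.clip(c.astype(float)*2.2-30,0,255).astype('uint8')
cv2.imwrite('pics/enh.png',cv2.resize(c,None,fx=5.6,fy=5.6*2/2,interpolation=cv2.INTER_CUBIC))
```

```text
0 [341. 430.]
0.0145 [342. 395.]
0.021 [342. 380.]
0.0193 [342. 384.]
0.035 [343. 346.]
```

View pics/enh.png

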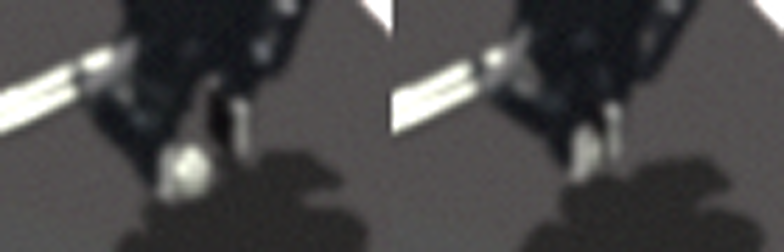

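Call:
tcp_steps(segments="0.005 0 0 -6 0 | 0.005 0 0 -6 0 | 0.005 4 6.6 -4 0 | 0.005 4 6.6 0 0 | 0.005 4 6.6 0 0 | 0.005 4 6.6 0 0 | 0.005 4 6.6 0 0 | 0.005 4 6 0 0")

```text
clock: 6.32
ee_pos: [0.6568, 0.0348, 0.1207]
eef_rot: [-2.221, -2.221, 0.001]
ft_force: [0.5, -0.3, -1.0]
grip_width: 0.0096
grasp_force: 58.7
```

Call:
tcp_steps(segments="0.005 0.4 0.4 0 0 | 0.005 0 0 0 0")

```text
clock: 6.58
ee_pos: [0.6571, 0.036, 0.1205]
eef_rot: [-2.22, -2.221, 0.002]
ft_force: [0.3, -0.3, -1.6]
grip_width: 0.0093
grasp_force: 58.7
```

```bash
python3 -c "
from h import *
o=telemetry.get_obs()
p=o['ee_pos'];u,v=proj('side',p-[0,0,.02]).astype(int);print(u,v)
snap('side','side3')
a=cv2.imread('pics/side3_raw.png');c=lambda u,v:np.clip(cv2.resize(a[v-25:v+25,u-30:u+30],None,fx=6.5,fy=6.5,interpolation=cv2.INTER_CUBIC)*2.0-20.,0,255)
cv2.imwrite('pics/side3c.png',np.hstack([c(u,v),c(324,278)]))"
```

```text
350 203[ WARN:0@1.738] global loadsave.cpp:1063 imwrite_ Unsupported depth image for selected encoder is fallbacked to CV_8U.
```

View pics/side3c.png

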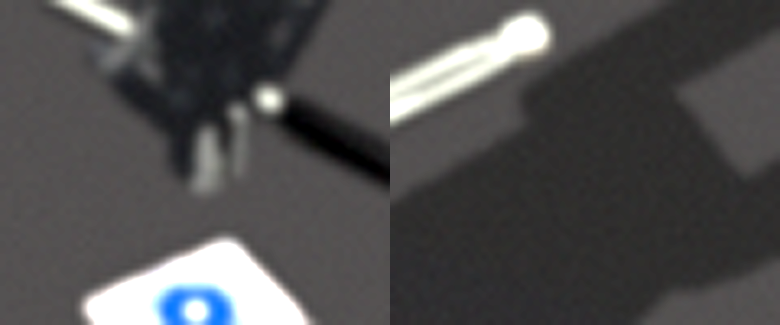

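The bench spot (right half) is empty, so the 20 g weight is held between the pads. I'll lower it slowly onto mark 1.

Call:
tcp_steps(segments="0.005 0.2 0.2 6 0 | 0.005 0 0 6 0 | 0.005 0 0 3 0 | 0.005 0 0 0.6 0 | 0.005 0 0 0.4 0 | 0.005 0 0 0 0")

```text
clock: 7.38
ee_pos: [0.6597, 0.0369, 0.0424]
eef_rot: [2.221, 2.22, 0.002]
ft_force: [-0.2, -0.1, -1.1]
grip_width: 0.0093
grasp_force: 58.7
```

Call:
tcp_steps(segments="0.005 0 0 0.2 0 | 0.005 0 0 0.2 0 | 0.005 0 0 0 0")

```text
clock: 7.75
ee_pos: [0.659, 0.037, 0.0393]
eef_rot: [2.221, 2.222, -0.0]
ft_force: [-0.2, 0.8, -0.1]
grip_width: 0.0094
grasp_force: 58.7
```

Call:
tcp_steps(segments="0.005 0 0 0.2 0 | 0.005 0 0 0 0 | 0.005 0 0 0 0")

```text
clock: 8.12
ee_pos: [0.659, 0.037, 0.0383]
eef_rot: [-2.221, -2.221, 0.0]
ft_force: [-0.4, 0.8, 0.0]
grip_width: 0.0095
grasp_force: 58.7
```

Converted, 0.001 m is 0.2.

Call:
tcp_steps(segments="0.005 0 0 0.2 0 | 0.005 0 0 0 0 | 0.005 0 0 0 0")

```text
clock: 8.5
ee_pos: [0.659, 0.037, 0.0373]
eef_rot: [2.221, 2.221, -0.0]
ft_force: [0.1, 0.5, 0.7]
grip_width: 0.0096
grasp_force: 58.7
```

Converted, 0.0007 m is 0.14.

Call:
tcp_steps(segments="0.005 0 0 0.14 0 | 0.005 0 0 0 0 | 0.005 0 0 0 0")

```text
clock: 8.88
ee_pos: [0.659, 0.037, 0.0366]
eef_rot: [2.221, 2.221, 0.0]
ft_force: [0.3, -0.4, 0.8]
grip_width: 0.0091
grasp_force: 58.8
```

Converted, 0.0007 m is 0.14.

Call:
tcp_steps(segments="0.005 0 0 0.14 0 | 0.005 0 0 0 0 | 0.005 0 0 0 0")

```text
clock: 9.25
ee_pos: [0.6591, 0.037, 0.0366]
eef_rot: [2.221, 2.221, 0.0]
ft_force: [-2.2, -0.2, 4.9]
grip_width: 0.0095
grasp_force: 59.3
```

Call:
tcp_steps(segments="0.012 0 0 0 0 | 0.014 0 0 0 0 | 0.017 0 0 0 0 | 0.021 0 0 0 0 | 0.026 0 0 0 0 | 0.032 0 0 0 0 | 0.036 0 0 0 0 | 0.036 0 0 -2 0")

```text
clock: 10.25
ee_pos: [0.6582, 0.0371, 0.0453]
eef_rot: [-2.22, -2.22, 0.002]
ft_force: [0.1, -0.7, 0.4]
grip_width: 0.0363
grasp_force: 0.0
```

Call:
tcp_steps(segments="0.036 0 0 -6 0 | 0.036 0 0 -10 0 | 0.036 4 -10 0 0 | 0.036 4 -10 0 0 | 0.036 4 -10 0 0 | 0.036 3 -10 0 0 | 0.036 0 0 0 0")

```text
clock: 11.12
ee_pos: [0.4551, 0.1132, 0.1256]
eef_rot: [-2.218, -2.222, 0.003]
ft_force: [1.1, -0.4, 0.4]
grip_width: 0.036
grasp_force: 0.0
```

```bash
python3 -c "
from h import *
snap('side','side4');snap('top','top4')
a,b=[cv2.imread(f'pics/{n}4_raw.png') for n in('side','top')]
c=lambda a,u,v:cv2.resize(a[v-25:v+25,u-30:u+30],None,fx=6.5,fy=6.5,interpolation=cv2.INTER_CUBIC)
cv2.imwrite('pics/s4c.png',np.hstack([c(a,350,225),c(b,294,195)]))"
```

```text
(no output)
```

View pics/s4c.png

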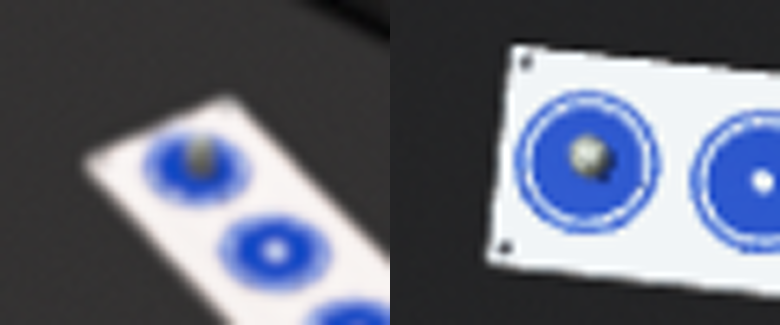

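The 20 g weight stands upright and centred on mark 1 in both views, with its knob at about (588,155) of the top crop half. Next is the 100 g weight.

Call:
tcp_steps(segments="0.045 -0.2 0 6 0 | 0.045 0 0 4 0 | 0.045 0 0 0 0")

```text
clock: 11.6
ee_pos: [0.4593, 0.1105, 0.0751]
eef_rot: [-2.221, -2.22, 0.002]
ft_force: [0.4, 0.2, 0.1]
grip_width: 0.0448
grasp_force: 0.0
```

Converted, 0.02 m is 4, 0.015 m is 3.

Call:
tcp_steps(segments="0.045 0.2 -0.9 4 0 | 0.045 0 0 3 0 | 0.045 0 0 2 0 | 0.036 0 0 0 0 | 0.03 0 0 0 0 | 0.026 0 0 0 0 | 0.022 0 0 0 0 | 0.018 0 0 0 0")

```text
clock: 12.6
ee_pos: [0.4547, 0.112, 0.0314]
eef_rot: [2.221, 2.221, 0.001]
ft_force: [-0.9, 0.7, 5.5]
grip_width: 0.0188
grasp_force: 49.1
```

Call:
tcp_steps(segments="0.012 0 0 0 0 | 0.01 0 0 0 0 | 0.01 0 0 0 0")

```text
clock: 12.98
ee_pos: [0.4547, 0.112, 0.0315]
eef_rot: [2.221, 2.221, 0.0]
ft_force: [-1.1, -0.0, 5.3]
grip_width: 0.0188
grasp_force: 58.4
```

Converted, -0.03 m is -6, -0.01 m is -2.

Call:
tcp_steps(segments="0.01 0 0 -2 0 | 0.01 0 0 -4 0 | 0.01 0 0 -6 0 | 0.01 0 0 -6 0 | 0.01 -6 8.4 0 0 | 0.01 -6 8.4 0 0 | 0.01 -6 8.4 0 0 | 0.01 -6 8.4 0 0")

```text
clock: 13.98
ee_pos: [0.6237, -0.009, 0.1213]
eef_rot: [2.221, 2.221, 0.0]
ft_force: [0.7, 0.8, -0.4]
grip_width: 0.019
grasp_force: 58.8
```

Call:
tcp_steps(segments="0.01 -3.74 5.8 0 0 | 0.01 0 0 6 0 | 0.01 0 0 5 0 | 0.01 0 0 2 0 | 0.01 0 0 0 0 | 0.01 0 0 0 0")

```text
clock: 14.72
ee_pos: [0.6524, -0.0268, 0.0574]
eef_rot: [2.22, 2.22, 0.002]
ft_force: [0.5, -0.6, -0.7]
grip_width: 0.0183
grasp_force: 58.9
```

Converted, 0.007 m is 1.4, 0.004 m is 0.8.

Call:
tcp_steps(segments="0.01 0 0 1.4 0 | 0.01 0 0 0.8 0 | 0.01 0 0 0.4 0 | 0.01 0 0 0.2 0 | 0.01 0 0 0 0 | 0.01 0 0 0 0")

```text
clock: 15.48
ee_pos: [0.6516, -0.0267, 0.042]
eef_rot: [2.221, 2.221, 0.0]
ft_force: [-0.1, -0.9, -0.5]
grip_width: 0.0187
grasp_force: 58.9
```

Call:
tcp_steps(segments="0.01 0 0 0.2 0 | 0.01 0 0 0.14 0 | 0.01 0 0 0 0 | 0.01 0 0 0 0")

```text
clock: 15.98
ee_pos: [0.6518, -0.0268, 0.0415]
eef_rot: [2.221, 2.221, 0.0]
ft_force: [-4.2, -0.3, 6.4]
grip_width: 0.0189
grasp_force: 59.6
```

Converted, -0.03 m is -6, -0.01 m is -2.

Call:
tcp_steps(segments="0.02 0 0 0 0 | 0.022 0 0 0 0 | 0.024 0 0 0 0 | 0.028 0 0 0 0 | 0.034 0 0 0 0 | 0.042 0 0 0 0 | 0.046 0 0 -2 0 | 0.046 0 0 -6 0")

```text
clock: 16.98
ee_pos: [0.6501, -0.0264, 0.0793]
eef_rot: [-2.219, -2.219, 0.003]
ft_force: [0.3, -0.6, -0.4]
grip_width: 0.0459
grasp_force: 0.0
```

Call:
tcp_steps(segments="0.05 0 0 -9 0 | 0.05 -8 -7.2 0 0 | 0.05 -8 -7.2 0 0 | 0.05 -8 -7.2 0 0 | 0.05 -8 -7.2 0 0 | 0.05 -8 -7.2 0 0 | 0.05 -6 -4.4 4 0 | 0.05 0 0 0 0")

```text
clock: 17.98
ee_pos: [0.4477, -0.2581, 0.1048]
eef_rot: [-2.225, -2.216, 0.001]
ft_force: [-0.2, -0.3, -0.8]
grip_width: 0.0499
grasp_force: 0.0
```

Call:
tcp_steps(segments="0.05 0 0 4 0 | 0.05 0 0 2 0 | 0.05 0 0 0 0")

```text
clock: 18.35
ee_pos: [0.4496, -0.2558, 0.0749]
eef_rot: [-2.219, -2.222, -0.0]
ft_force: [0.5, 1.3, 0.5]
grip_width: 0.05
grasp_force: 0.0
```

Converted, 0.02 m is 4, 0.012 m is 2.4.

Call:
tcp_steps(segments="0.05 -0.2 0.1 4 0 | 0.05 0 0 2.4 0 | 0.05 0 0 1.6 0 | 0.042 0 0 0 0 | 0.036 0 0 0 0 | 0.032 0 0 0 0 | 0.029 0 0 0 0 | 0.026 0 0 0 0")

```text
clock: 19.35
ee_pos: [0.4501, -0.2579, 0.0356]
eef_rot: [2.221, 2.221, -0.0]
ft_force: [-1.0, 1.3, 3.4]
grip_width: 0.0263
grasp_force: 16.2
```

Call:
tcp_steps(segments="0.02 0 0 0 0 | 0.015 0 0 0 0 | 0.015 0 0 0 0")

```text
clock: 19.73
ee_pos: [0.4501, -0.2579, 0.0358]
eef_rot: [2.221, 2.221, -0.0]
ft_force: [-1.7, 1.1, 4.8]
grip_width: 0.0251
grasp_force: 58.6
```

Converted, 0.039 m is 7.8, 0.0335 m is 6.7.

Call:
tcp_steps(segments="0.015 0 0 -2 0 | 0.015 0 0 -4 0 | 0.015 0 0 -6 0 | 0.015 0 0 -6 0 | 0.015 6.7 7.8 0 0 | 0.015 6.7 7.8 0 0 | 0.015 6.7 7.8 0 0 | 0.015 6.7 7.8 0 0")

```text
clock: 20.72
ee_pos: [0.6069, -0.1224, 0.1254]
eef_rot: [-2.221, -2.221, 0.0]
ft_force: [0.1, -0.6, -2.1]
grip_width: 0.0252
grasp_force: 59.4
```

Call:
tcp_steps(segments="0.015 6.7 7.7 0 0 | 0.015 0 0 6 0 | 0.015 0 0 5 0 | 0.015 0 0 2 0 | 0.015 0 0 0 0 | 0.015 0 0 0 0")

```text
clock: 21.48
ee_pos: [0.6453, -0.0907, 0.0616]
eef_rot: [2.221, 2.22, 0.001]
ft_force: [0.2, 0.5, -1.4]
grip_width: 0.025
grasp_force: 59.6
```

Call:
tcp_steps(segments="0.015 0 0 1.4 0 | 0.015 0 0 0.8 0 | 0.015 0 0 0.4 0 | 0.015 0 0 0.2 0 | 0.015 0 0 0 0 | 0.015 0 0 0 0")

```text
clock: 22.22
ee_pos: [0.6446, -0.0902, 0.0463]
eef_rot: [2.221, 2.221, 0.0]
ft_force: [0.0, -0.4, -2.3]
grip_width: 0.0255
grasp_force: 59.6
```

Call:
tcp_steps(segments="0.015 0 0 0.2 0 | 0.015 0 0 0.14 0 | 0.015 0 0 0 0 | 0.015 0 0 0 0")

```text
clock: 22.72
ee_pos: [0.6448, -0.0903, 0.0458]
eef_rot: [2.221, 2.221, 0.0]
ft_force: [-3.3, 1.3, 6.3]
grip_width: 0.0252
grasp_force: 60.3
```

Converted, -0.03 m is -6, -0.01 m is -2.

Call:
tcp_steps(segments="0.026 0 0 0 0 | 0.028 0 0 0 0 | 0.03 0 0 0 0 | 0.034 0 0 0 0 | 0.04 0 0 0 0 | 0.048 0 0 0 0 | 0.052 0 0 -2 0 | 0.052 0 0 -6 0")

```text
clock: 23.72
ee_pos: [0.6431, -0.0898, 0.0836]
eef_rot: [-2.219, -2.219, 0.003]
ft_force: [1.5, 1.0, 0.8]
grip_width: 0.0517
grasp_force: 0.0
```

Call:
tcp_steps(segments="0.06 0 0 -11 0 | 0.06 10.4 -4.54 0 0 | 0.06 10.4 -4.54 0 0 | 0.06 10.4 -4.54 0 0 | 0.06 10.4 -4.54 0 0 | 0.06 10.4 -4.54 0 0 | 0.06 10.4 -4.54 0 0 | 0.06 0 0 0 0")

```text
clock: 24.72
ee_pos: [0.5065, 0.2251, 0.1403]
eef_rot: [-2.215, -2.227, -0.001]
ft_force: [-0.0, -1.0, 1.1]
grip_width: 0.0604
grasp_force: 0.0
```

Call:
tcp_steps(segments="0.06 0 0 6 0 | 0.06 0 0 2 0 | 0.06 0 0 0 0")

```text
clock: 25.1
ee_pos: [0.5082, 0.2209, 0.0991]
eef_rot: [-2.222, -2.22, 0.002]
ft_force: [-0.1, 0.3, 1.4]
grip_width: 0.0601
grasp_force: 0.0
```

```bash
python3 -c "
from h import *
snap('side','side5');snap('top','top5')
a,b=[cv2.imread(f'pics/{n}5_raw.png') for n in('side','top')]
c=lambda a,u,v:cv2.resize(a[v-50:v+50,u-50:u+50],None,fx=4,fy=4,interpolation=cv2.INTER_CUBIC)
cv2.imwrite('pics/s5c.png',np.hstack([c(a,330,225),c(b,335,200)]))"
```

```text
(no output)
```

View pics/s5c.png

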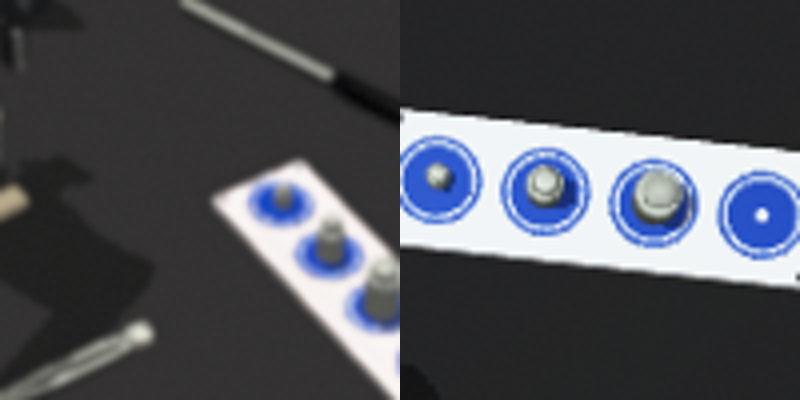

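The three placed weights stand upright and well within their rings. Now the 500 g weight.

Call:
tcp_steps(segments="0.06 0.2 0 5 0 | 0.06 0 0 4 0 | 0.06 0 0 2.4 0 | 0.052 0 0 0 0 | 0.046 0 0 0 0 | 0.042 0 0 0 0 | 0.039 0 0 0 0 | 0.036 0 0 0 0")

```text
clock: 26.2
ee_pos: [0.5085, 0.2229, 0.0431]
eef_rot: [2.221, 2.221, 0.001]
ft_force: [-1.5, -0.5, 5.0]
grip_width: 0.0367
grasp_force: 18.8
```

Call:
tcp_steps(segments="0.03 0 0 0 0 | 0.025 0 0 0 0 | 0.025 0 0 0 0")

```text
clock: 26.58
ee_pos: [0.5086, 0.2229, 0.0433]
eef_rot: [2.221, 2.221, 0.001]
ft_force: [-2.7, -1.0, 5.8]
grip_width: 0.0353
grasp_force: 59.3
```

Converted, -0.047 m is -9.4, 0.0161 m is 3.22.

Call:
tcp_steps(segments="0.025 0 0 -2 0 | 0.025 0 0 -4 0 | 0.025 0 0 -8 0 | 0.025 0 0 -8 0 | 0.025 -9.4 3.22 0 0 | 0.025 -9.4 3.22 0 0 | 0.025 -9.4 3.22 0 0 | 0.025 -9.4 3.22 0 0")

```text
clock: 27.58
ee_pos: [0.5723, 0.0335, 0.1521]
eef_rot: [-2.22, -2.221, 0.001]
ft_force: [-0.1, 0.5, -4.2]
grip_width: 0.0351
grasp_force: 61.1
```

Call:
tcp_steps(segments="0.025 -9.4 3.22 0 0 | 0.025 -9.4 3.22 0 0 | 0.025 -9.4 3.22 0 0 | 0.025 -9.4 3.22 0 0 | 0.025 0 0 0 0 | 0.025 0 0 8 0 | 0.025 0 0 5 0 | 0.025 0 0 0 0")

```text
clock: 28.58
ee_pos: [0.6343, -0.1513, 0.0841]
eef_rot: [-2.216, -2.217, 0.004]
ft_force: [0.7, 0.5, -4.8]
grip_width: 0.0355
grasp_force: 61.2
```

Contact is expected near z = 0.0533.

Converted, 0.02 m is 4, 0.005 m is 1.

Call:
tcp_steps(segments="0.025 0 0 4 0 | 0.025 0 0 1 0 | 0.025 0 0 0 0 | 0.025 0 0 0 0 | 0.025 0 0 0 0")

```text
clock: 29.2
ee_pos: [0.6375, -0.1534, 0.0632]
eef_rot: [2.221, 2.221, 0.001]
ft_force: [0.7, -0.0, -4.9]
grip_width: 0.0357
grasp_force: 61.3
```

Converted, 0.005 m is 1, 0.003 m is 0.6.

Call:
tcp_steps(segments="0.025 0 0 1 0 | 0.025 0 0 0.6 0 | 0.025 0 0 0.2 0 | 0.025 0 0 0 0 | 0.025 0 0 0 0")

```text
clock: 29.82
ee_pos: [0.6371, -0.1532, 0.0534]
eef_rot: [2.221, 2.221, 0.0]
ft_force: [0.4, 1.0, -5.1]
grip_width: 0.0353
grasp_force: 61.7
```

Call:
tcp_steps(segments="0.025 0 0 0.2 0 | 0.025 0 0 0.14 0 | 0.025 0 0 0 0 | 0.025 0 0 0 0")

```text
clock: 30.32
ee_pos: [0.6372, -0.1532, 0.0533]
eef_rot: [2.221, 2.222, -0.0]
ft_force: [-5.1, 0.7, 7.2]
grip_width: 0.0354
grasp_force: 62.5
```

Converted, -0.03 m is -6, -0.01 m is -2.

Call:
tcp_steps(segments="0.036 0 0 0 0 | 0.038 0 0 0 0 | 0.04 0 0 0 0 | 0.044 0 0 0 0 | 0.05 0 0 0 0 | 0.056 0 0 0 0 | 0.06 0 0 -2 0 | 0.06 0 0 -6 0")

```text
clock: 31.32
ee_pos: [0.6358, -0.1526, 0.0908]
eef_rot: [-2.219, -2.219, 0.002]
ft_force: [0.9, 0.3, 0.5]
grip_width: 0.0597
grasp_force: 0.0
```

Call:
tcp_steps(segments="0.06 0 0 -10 0 | 0.06 0 0 -6 0 | 0.06 -6 -10 0 0 | 0.06 -6 -10 0 0 | 0.06 -6 -10 0 0 | 0.06 -6 -10 0 0 | 0.06 0 0 0 0 | 0.06 0 0 0 0")

```text
clock: 32.33
ee_pos: [0.4375, -0.2736, 0.1727]
eef_rot: [2.221, 2.219, 0.001]
ft_force: [0.6, 0.1, -0.1]
grip_width: 0.0598
grasp_force: 0.0
```

```bash
python3 -c "
from h import *
snap('side','side6');snap('top','top6')
a,b=[cv2.imread(f'pics/{n}6_raw.png') for n in('side','top')]
c=lambda a,u,v:cv2.resize(a[v-60:v+60,u-60:u+60],None,fx=3.3,fy=3.3,interpolation=cv2.INTER_CUBIC)
cv2.imwrite('pics/s6c.png',np.hstack([c(a,345,255),c(b,335,230)]))"
```

```text
(no output)
```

View pics/s6c.png

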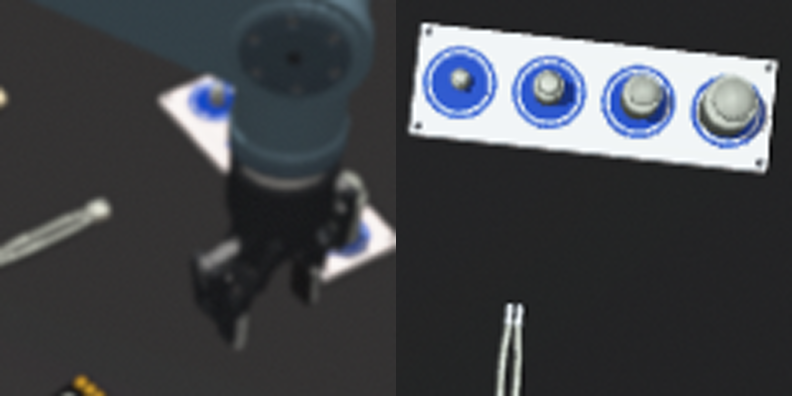

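All four stand upright on their marks and the forceps haven't moved. Knob tops in the top crop are at (462,80), (549,84), (643,94) and (736,100). I'll check those numbers, then hand in.

```bash
python3 -c "
from h import *
ok=True
for (x,y),z,m in [((462,80),.031,(.6577,.0371)),((549,84),.048,(.6511,-.0261)),((643,94),.057,(.6438,-.09)),((736,100),.073,(.6373,-.1539))]:
    p=onz('top',275+(x-395.5)/3.3-.5,170+(y+.5)/3.3-.5,z)[:2]-m;print((p*1000).round(1));ok&=np.linalg.norm(p)<.008
if ok: print(job.sign_off())"
```

```text
[-1.6 -2.1]
[-0.5  0.2]
[-1.5 -0.4]
[-1.5  1.3]
the job is handed in; nothing more can be done
None
```

All four weights stand upright on their marks, 500 g nearest the balance and 20 g farthest, each within about 3 mm of its mark's centre by the top camera; the forceps were not moved, and the job was handed in at about 32 s of the 102 s allowed.

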